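Roll the desk speaker into its cradle and wake it

TASK

Slowly roll the cylindrical speaker up the ramp of its cradle by pushing on its side, then keep pushing gently until it presses the sprung orange bar at least half of the way in, without driving the bar to the end of its travel, and hold it there for half a second. Then back off slowly, so that the spring does not throw it out, and leave the speaker lying still in the seat, in line with the two white marks, wholly on the cradle and clear of the bar. Do not grip or lift the speaker, and leave the mug, the pencil cup and the brass paperweight where they are.

Things in the scene. Friction and masses are not known exactly. Their poses are not given: they have to be found in the camera images.
- speaker_center (a point): centre of the loose speaker: a smooth blue cylinder with black ends, 56 mm in diameter, 150 mm long, 0.3 to 0.5 kg, lying on the desk before the cradle's ramp, its axis within 0.1 rad of the cradle's y. The point is on its axis, half-way along, 28 mm above the desk at the start. Its own y is the cylinder's axis; its x and z turn as it rolls. It rolls very freely
- cradle: fixed black and grey cradle, 210 mm wide (y), no side walls. Origin on the desk surface under the lowest line of the seat; x points level up the ramp to the orange bar, y along the seat, z up. Along x: the ramp rises from the desk at -80 mm to a crest 5.6 mm high at -30 mm; then the seat, a shallow vee, falls to 3 mm high at x = 0 and rises again at 5 degrees to x = 34 mm
- seat_mark (a point): middle of the seat's lowest line, 3 mm above the desk, directly over the cradle's origin and with its axes. Two white lines on the grey deck at its sides mark the same x. The speaker at rest in the seat has its centre 28 mm above this point
- bar (a joint): travel (m) of the sprung orange bar behind the seat, 110 mm wide, 23 to 45 mm above the desk: 0 out, positive pressed in along the cradle's x, end stop 0.0065. It takes 1.5 N to start, then 1.5 N per mm; with friction the hand feels more: about 10 N half-way in, 14 N near the end. An unmeasured adjuster sets its face at x = 31 to 47 mm, 3 to 19 mm from the seated speaker. It springs back
- mug: white mug, 76 mm across, 85 mm high, standing to one side of the cradle; origin at the centre of its underside
- pencup: dark wooden cup, 72 mm across, 90 mm high, with pencils up to 140 mm, standing to one side of the cradle; origin at the centre of its underside
- paperweight: brass paperweight, 60 mm across, 31 mm high, just beside the cradle's left (+y) side; origin at the centre of its underside
Not all that is in view belongs to the job. Of the things like the part that bears speaker_center, leave any that is green, red or turquoise; of the rest the smaller one is meant.

How it is judged:
On the way, in this order (a step that is already met when the one before it is completed fails the run):
1. the speaker is rolled over the ramp's crest into the seat, the bar not yet pressed (x of speaker_center in the frame of cradle above -0.015 m and value of joint bar below 0.001 m), for 0.05 s.
2. the speaker presses the bar at least 3 mm in, for 0.3 s (value of joint bar above 0.003 m and contact force between speaker and bar above 2 N), for 0.3 s.
At the end, for the whole second after the job is handed in: The speaker lies still (under 20 mm/s) in the seat: centre within 6 mm of the white marks' line and 30 mm of the cradle's middle (wholly on it), axis within 0.08 rad of the seat's; the bar has sprung out (under 1 mm) and the speaker does not touch it (x of speaker_center in the frame of cradle between -0.006 and 0.006 m and y of speaker_center in the frame of cradle between -0.03 and 0.03 m and z of speaker_center in the frame of cradle between 0.026 and 0.036 m and angle between the y axis of speaker_center and the y axis of cradle, either way round below 0.08 rad and value of joint bar below 0.001 m and contact force between speaker and bar below 0.1 N and linear speed of speaker below 0.02 m/s).
It fails at once if the bar is driven to the end of its travel (over 6.2 mm) or the speaker is forced or struck against it with more than 15 N (value of joint bar above 0.0062 m or contact force between speaker and bar above 15 N).
It fails at once if the speaker is gripped, shoved (more than 19 N from the fingers) or lifted (centre over 45 mm up) (contact force between the fingers and speaker above 19 N or height (world z) of speaker_center above 0.045 m).
It fails at once if the speaker is let run or thrown: faster than 0.3 m/s (linear speed of speaker above 0.3 m/s).
It fails at once if the bar is pressed by the robot itself (contact force between any of the fingers, the arm and bar above 0.5 N).
It fails at once if the mug, the pencil cup or the paperweight is moved more than 15 mm (distance of any of mug, pencup, paperweight from where it was at the start of the episode above 0.015 m).
It also fails if it takes over 61 s, if anything falls off the work surface, if the arm or the gripper's body presses on something with over 40 N, if the wrist force passes 120 N, or if a joint passes its speed limit or range.

ROBOT

A 6-joint arm with a two-finger parallel gripper is mounted at the origin on the work surface. World frame = base frame: x ahead of the robot, y to its left, z up, the work surface at z = 0. Lengths are in m, angles in rad, forces in N, time in s.
With the tool pointing down it reaches from about 0.25 to 0.8 m from the base axis. Payload 8.5 kg.
Tool frame: the origin (TCP) lies at the centre of the arm's flange, where the gripper is bolted on; the fingertips stand 173 mm ahead of it and the grasp point (between the pads) lies 155 mm ahead of it; z points along the fingers, x is the direction in which the jaws open and shut, and the axes are right-handed (so a half turn about z gives the same grasp; the last joint's range is limited). The gripper opens to 85 mm and grips with 20 to 120 N. Pads are 22 mm wide; open, the fingers measure 114 mm over their backs; the gripper's body (76 mm by 85 mm) begins 54 mm behind the grasp point. The pads swing forward as they close: fully open they stand 13 mm farther back than shut.
Start: joints at [1.308, 0.238, -0.013, 1.319, 0, 1.571], TCP at [0.136, 0.507, 0.405] pointing down, gripper open.
Joint ranges: [-2.66, 2.66], [-1.03, 1.9], [-1.14, 1.46], [-1.82, 2.27], [-1.45, 1.34], [-3.14, 3.14]. Speed limits (rad/s): [2.22, 2.22, 2.79, 3.14, 3.14, 3.14].

INTERFACE

Orientations are given as a unit quaternion [x, y, z, w].
In Python, from rig import sensors, vision, workorder gives the robot as it stands. The module is installed in compiled form; this text tells all that it offers.
- The arm moves only by the tool step_arm, never from a script. Its argument "motion" is a list of rows, each a list of 3 entries, a list of its own where there are three numbers: the gripper's target within -1 to 1 (fully open at 1, half-way at 0, shut at -1), then the shift along the tool's x, y, z in mm, then the turn, a rotation vector about the tool's x, y, z in rad. A call has 1 to 5 rows; each row shifts and turns the commanded pose from where the row before left it, along the tool's axes as they then stand; what a row does not reach is not made up. A row lasts 1/10 s, in which the tool goes at most 50 mm and 8.59 degrees, less where a joint would pass 70% of its speed; a pose out of reach is approached as far as the arm can. A call with a gripper value outside its range is refused whole. The fingers move at their own pace and stop on an object; "newtons" is the grip in N (left out, the last holds). Time passes only in rows, so rows that do not move let the fingers close. It gives the time, the measured TCP pose, the force and the opening at its end, in the units of the state.
- sensors.state(): the state, without advancing time (a new reading comes with each control period).
- vision.get_image(name): name is "scene" or "top" or "wrist"; returns a dict with "frame" (480x640x3 uint8, red, green, blue), "fx", "fy", "cx", "cy" (pixels), "R" (3x3) and "t" (3): a world point X has camera coordinates R X + t; the wrist camera has in their place "mount" (4x4, takes a point from camera to tool coordinates, whose origin is the TCP and whose axes are the tool frame's). Camera axes: x right, y down, z forward; pixel columns grow to the right and rows downward; lengths in m; the calibration is good to about 2 mm. A picture is of the moment at which its call begins: read the wrist's pose just before it. There is no depth.
- workorder.sign_off(): hands the job in, once; it reports no verdict.
The state is a dict: "time": time; "qpos": joint angles; "dq": joint speeds; "tau": joint torques, N m; "position": TCP position; "ee_rot": TCP orientation; "wrist_force": force on the tool from outside, world axes, zero at the start; "moment": the same for the moment, N m; "opening": opening from 0.0 (shut) to 1.0 (fully open).
Only numpy, scipy, OpenCV 4.12 (cv2) and the standard library are available. Lean on these libraries where they do the work, as an engineer would, in place of code of your own. Each camera call takes 0.05 s, during which the arm holds its last target.

## Working session

There is one attempt and no reset: what is moved stays moved. The work goes in short steps, Python scripts to look and compute and a tool call to move; the robot and the scene stay as the last step left them, time stands still between calls to the robot, and variables do not carry over. Pictures are saved under pics/ and viewed, and the job is handed in when it is done.

Besides the shell and the picture viewer there is one more tool, called after "Call:" as name([rows], argument=value, ...), one row to a line, values as JSON. step_arm: Moves the arm, as the interface text tells. Its arguments: {"type":"object","properties":{"motion":{"type":"array","items":{"type":"array"}},"newtons":{"type":"number"}},"required":["motion"]}

```bash
mkdir -p pics
python3 - <<'E'
from rig import sensors, vision
import cv2,pickle
print(sensors.state())
for n in ("scene","top","wrist"):
    d=vision.get_image(n); cv2.imwrite(f"pics/{n}0.png",d["frame"][:,:,::-1]); pickle.dump(d,open(f"{n}0.pkl","wb"))
    print(n,{k:v for k,v in d.items() if k!="frame"})
E
```

```text
{'time': 0.0, 'qpos': array([ 1.30802739e+00,  2.38785015e-01, -1.42280918e-02,  1.31916697e+00,
        9.67564487e-06,  1.57076471e+00]), 'dq': array([-4.79889960e-04,  8.73522684e-05, -1.83705933e-03,  1.35898003e-03,
       -2.06386541e-03, -5.68717874e-06]), 'tau': array([ 2.13614963e-03, -5.38776898e+01,  3.46439803e+01,  1.84013403e-02,
        1.09849780e-04, -2.94642497e-06]), 'position': array([0.13633204, 0.50683697, 0.4040854 ]), 'ee_rot': array([ 7.93638553e-01,  6.08389159e-01, -5.52056462e-04,  4.17073330e-04]), 'wrist_force': array([-0.01701576, -0.09064757,  0.16013469]), 'moment': array([-0.00917524,  0.01779106, -0.01559829]), 'opening': 1.0009446600699257}
scene {'fx': 578.1094070399777, 'fy': 578.1094070399777, 'cx': 318.3612950346507, 'cy': 234.77675814132147, 'R': array([[ 0.09877756,  0.99499738, -0.01494016],
       [ 0.72530809, -0.08226719, -0.68349125],
       [-0.68130109,  0.05667738, -0.7298058 ]]), 't': array([-0.05642515, -0.33902237,  1.6482932 ])}
top {'fx': 527.6934835853334, 'fy': 527.6934835853334, 'cx': 315.38773082596225, 'cy': 256.02778941596114, 'R': array([[ 0.02055128, -0.99966636,  0.01564683],
       [-0.99824471, -0.02138648, -0.05522788],
       [ 0.05554409, -0.01448436, -0.99835117]]), 't': array([-0.00320796,  0.51342089,  1.06720918])}
wrist {'fx': 362.893712072706, 'fy': 362.893712072706, 'cx': 317.8281724475612, 'cy': 236.0064871213191, 'mount': array([[ 9.99999503e-01,  9.80525835e-04,  1.80725516e-04,
        -1.07338522e-03],
       [-9.87838146e-04,  9.49784081e-01,  3.12904495e-01,
        -8.06077043e-02],
       [ 1.35160724e-04, -3.12904518e-01,  9.49784578e-01,
         3.05199419e-02],
       [ 0.00000000e+00,  0.00000000e+00,  0.00000000e+00,
         1.00000000e+00]])}
```

View pics/scene0.png

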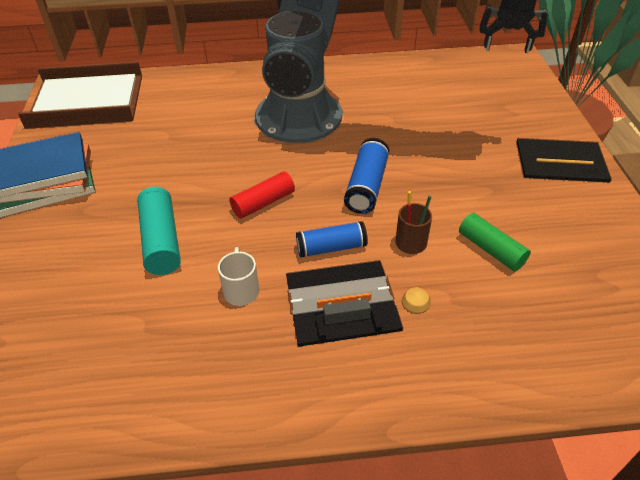

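View pics/top0.png

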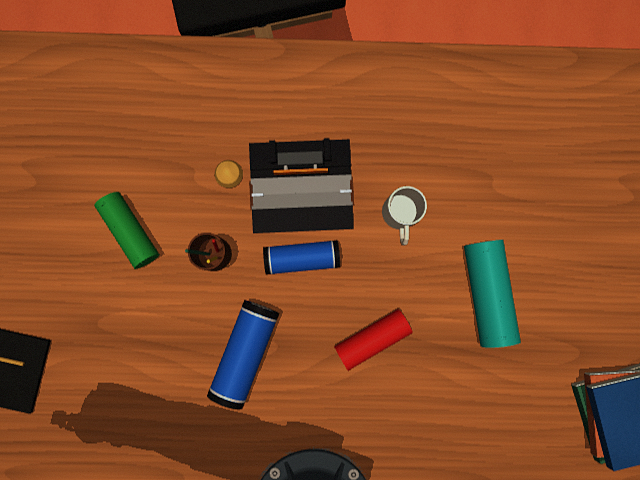

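View pics/wrist0.png

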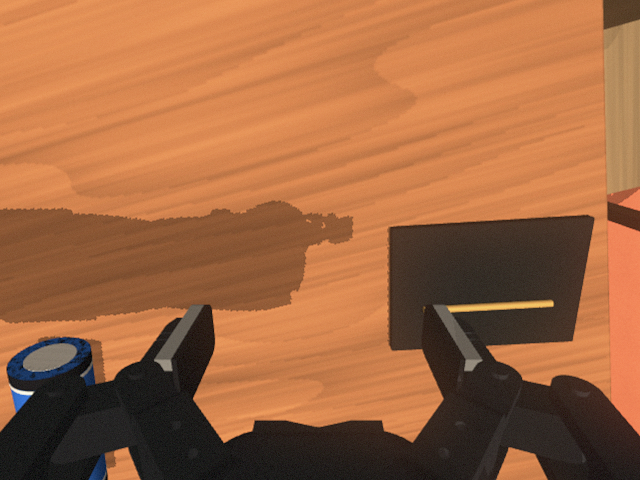

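Candidates in the top view are the small blue cylinder (302,257), the large blue one (244,353), red (373,339), green (127,230) and turquoise (491,293). Red, green and turquoise are excluded. The smaller of the two blues is the one at (302,257), just before the ramp. I'll confirm it in a crop and measure it.

```bash
cat > h.py <<'E'
import numpy as np,cv2,pickle
def ray(d,u,v):
    R=np.array(d["R"]);t=np.array(d["t"])
    c=-R.T@t; r=R.T@np.array([(u-d["cx"])/d["fx"],(v-d["cy"])/d["fy"],1]); return c,r
def onz(d,u,v,z):
    c,r=ray(d,u,v); return c+r*(z-c[2])/r[2]
def tri(d1,p1,d2,p2):
    c1,r1=ray(d1,*p1);c2,r2=ray(d2,*p2)
    A=np.stack([r1,-r2],1);s=np.linalg.lstsq(A,c2-c1,rcond=None)[0]
    a=c1+s[0]*r1;b=c2+s[1]*r2; return (a+b)/2,np.linalg.norm(a-b)
E
python3 - <<'E'
from h import *
T=pickle.load(open("top0.pkl","rb"));S=pickle.load(open("scene0.pkl","rb"))
def crop(d,x0,y0,x1,y1,n):
    f=d["frame"][y0:y1,x0:x1,::-1]; k=int(min(800/(x1-x0),600/(y1-y0)))
    cv2.imwrite(n,cv2.resize(f,None,fx=k,fy=k,interpolation=cv2.INTER_CUBIC));print(n,k)
crop(T,215,130,375,280,"pics/tc.png");crop(S,270,210,430,350,"pics/sc.png")
for nm,d in(("T",T),("S",S)):
    h=cv2.cvtColor(d["frame"],cv2.COLOR_RGB2HSV)
    m=cv2.inRange(h,(100,120,50),(125,255,255))
    n,l,st,ce=cv2.connectedComponentsWithStats(m)
    for i in range(1,n):
        if st[i,4]>300: print(nm,"blue",st[i],ce[i])
    f=d["frame"].astype(int)
    m=((f.min(2)>190)&(f.max(2)-f.min(2)<30)).astype(np.uint8)
    n,l,st,ce=cv2.connectedComponentsWithStats(m)
    for i in range(1,n):
        if st[i,4]>5: print(nm,"white",st[i],ce[i])
    m=cv2.inRange(h,(5,200,180),(14,255,255))
E
```

```text
pics/tc.png 4
pics/sc.png 4
T blue [ 270  241   63   33 1634] [301.12790698 256.91921665]
T blue [ 211  309   64   92 3150] [242.00952381 355.94984127]
T blue [ 593  378   47   93 3203] [620.48860443 421.04402123]
T white [341 190  10   2  12] [345.33333333 190.66666667]
T white [418 191   9  30  34] [423.11764706 204.85294118]
T white [252 194  11   2  13] [256.30769231 194.15384615]
T white [391 214   5   6   6] [392.66666667 216.5       ]
S blue [   0  133   86   56 3238] [ 40.78628783 160.15472514]
S blue [ 348  143   40   53 1259] [369.2192216  166.31294678]
S blue [ 303  223   58   33 1324] [332.27416918 238.60196375]
S white [  33   74  102   37 2742] [84.82129832 91.94128373]
S white [355 185   7   1   7] [358. 185.]
S white [378 286  11   3  18] [383.11111111 287.38888889]
S white [291 299  12   3  23] [296.26086957 299.82608696]
```

View pics/tc.png

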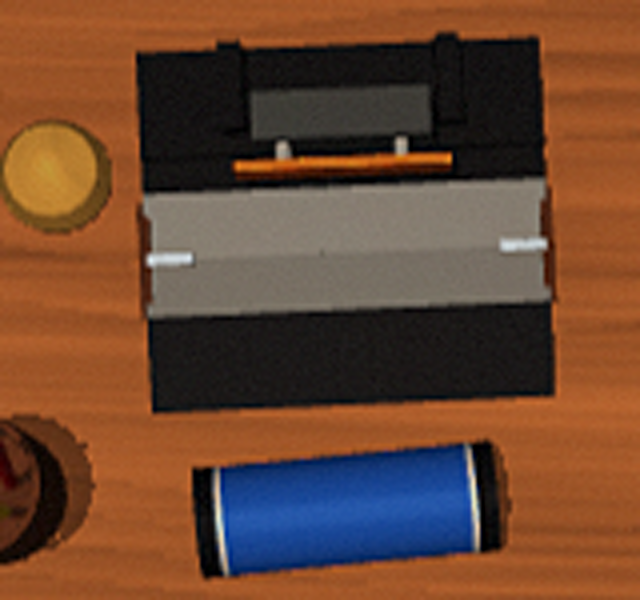

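View pics/sc.png

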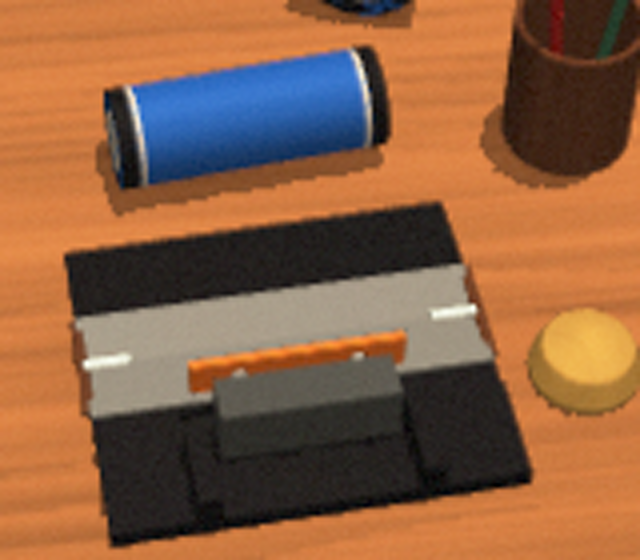

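Run:
```python
from h import *
T=pickle.load(open("top0.pkl","rb"));S=pickle.load(open("scene0.pkl","rb"))
def c(x0,y0,x,y): return ((x+.5)/4-.5+x0,(y+.5)/4-.5+y0)
t=lambda x,y:c(215,130,x,y); s=lambda x,y:c(270,210,x,y)
L,eL=tri(T,t(170,259),S,s(454,312)); Rr,eR=tri(T,t(523,244),S,s(107,361))
L3=onz(T,*t(170,259),.003);R3=onz(T,*t(523,244),.003)
L4=onz(S,*s(454,312),.003);R4=onz(S,*s(107,361),.003)
print("marks tri",L,eL,Rr,eR); print("plane",L3,R3,L4,R4)
o=(L3+R3+L4+R4)/4; y=(L3+L4-R3-R4); yaw=np.arctan2(-y[0],y[1]); print("cradle o",o,"yaw",yaw)
C=np.array([[np.cos(yaw),-np.sin(yaw)],[np.sin(yaw),np.cos(yaw)]])
loc=lambda p:(p[:2]-o[:2])@C
# speaker: end band centroids: corners from top view
for n,d,f,P in(("T",T,t,[(192,468),(495,442),(503,546),(205,577)]),):
    for p in P: q=onz(d,*f(*p),.028); print(n,"speaker corner",q,loc(q))
p,e=tri(T,(301.4,256.9),S,(332.3,238.6)); print("spk tri",p,e,loc(p))
q=onz(T,*t(347,510),.028);print("spk top@28",q,loc(q))
# bar: top front edge ends (z .045)
for p in [(234,171),(452,163),(234,161),(452,153)]:
    q=onz(T,*t(*p),.045);print("barT",q,loc(q))
for p in [(189,362),(404,331)]:
    q=onz(S,*s(*p),.045);print("barS",q,loc(q))
for p in [(50,170,),]:
    q=onz(T,*t(*p),.031);print("pw",q,loc(q))
q=onz(T,405,205,.085);print("mug",q,loc(q)); q=onz(T,209,251,.09);print("pc",q,loc(q))
```

```text
marks tri [0.63957167 0.13070657 0.00424437] 0.000834206863396735 [ 0.65166979 -0.05297739  0.00451332] 0.0014541839575259565
plane [0.63983841 0.13124634 0.003     ] [ 0.65200148 -0.05235626  0.003     ] [0.63861643 0.13053675 0.003     ] [ 0.65044518 -0.05368228  0.003     ]
cradle o [0.64522538 0.03893614 0.003     ] yaw 0.0651345096338484
T speaker corner [0.52936022 0.11483361 0.028     ] [-0.11067942  0.08327801]
T speaker corner [ 0.54589914 -0.03818042  0.028     ] [-0.10413501 -0.07048804]
T speaker corner [ 0.49324192 -0.04318508  0.028     ] [-0.15700632 -0.07205471]
T speaker corner [0.47443428 0.10685524 0.028     ] [-0.16600819  0.07889161]
spk tri [0.51027959 0.03677035 0.02863091] 0.0015364763969722903 [-0.1348006   0.00662221]
spk top@28 [0.50977958 0.03605393 0.028     ] [-0.13534618  0.00593986]
barT [0.67787293 0.0962375  0.045     ] [0.03630798 0.05505488]
barT [ 0.68455062 -0.0130328   0.045     ] [ 0.03585927 -0.05441836]
barT [0.68293971 0.09636407 0.045     ] [0.04137226 0.05485139]
barT [ 0.68962851 -0.01293492  0.045     ] [ 0.04093278 -0.05465119]
barS [ 0.68696343 -0.013776    0.045     ] [ 0.03821859 -0.05531703]
barS [0.67965227 0.09510872 0.045     ] [0.03801008 0.05381268]
pw [0.67915108 0.1904725  0.031     ] [0.04371704 0.14900685]
mug [ 0.61177865 -0.16235058  0.085     ] [-0.04647724 -0.19868289]
pc [0.51439532 0.21103024 0.09      ] [-0.11935129  0.1802447 ]
```

The crop confirms it: the 28 mm-high blue cylinder lies just before the ramp, about 0.05 rad off the cradle's y, and the bar face is near x = 36–38 mm. I'll push with open jaws along the cradle's y, so the two fingers square the speaker up. First I rotate the tool, then travel at height.

Call:
step_arm([
  [1,[-20,12,0],[0,0,-0.11]],
  [1,[-40,20,0],[0,0,-0.11]],
  [1,[-40,20,0],[0,0,-0.108]],
  [1,[-40,22,0],[0,0,0]],
  [1,[-40,22,0],[0,0,0]],
])

```text
time: 0.65
position: [0.224, 0.3226, 0.4046]
ee_rot: [0.683, 0.73, -0.0, 0.0]
wrist_force: [1.0, 0.5, -0.1]
opening: 1.002
```

Call:
step_arm([
  [1,[-40,22,0],[0,0,0]],
  [1,[-40,22,0],[0,0,0]],
  [1,[-40,22,0],[0,0,0]],
  [1,[-40,22,0],[0,0,0]],
  [1,[-40,22,0],[0,0,0]],
])

```text
time: 1.15
position: [0.3471, 0.13, 0.4048]
ee_rot: [0.684, 0.73, 0.0, 0.0]
wrist_force: [0.7, 1.7, -1.0]
opening: 1.0
```

Call:
step_arm([
  [1,[-35,30,0],[0,0,0]],
  [1,[-35,30,0],[0,0,0]],
  [1,[-30,25,20],[0,0,0]],
  [1,[0,0,40],[0,0,0]],
  [1,[0,0,40],[0,0,0]],
])

```text
time: 1.65
position: [0.4387, 0.0363, 0.3036]
ee_rot: [0.685, 0.729, 0.0, 0.0]
wrist_force: [-0.1, 0.9, -0.6]
opening: 1.0
```

Call:
step_arm([
  [1,[0,0,25],[0,0,0]],
  [1,[0,0,15],[0,0,0]],
  [1,[0,0,0],[0,0,0]],
])

```text
time: 1.95
position: [0.437, 0.0373, 0.2628]
ee_rot: [0.684, 0.73, -0.002, -0.001]
wrist_force: [-0.2, -0.8, -0.6]
opening: 1.004
```

```bash
cat > shot.py <<'E'
import sys
from rig import sensors, vision
from h import *
k=sys.argv[1]
for n in sys.argv[2:]:
    d=vision.get_image(n); cv2.imwrite(f"pics/{n}{k}.png",d["frame"][:,:,::-1]); pickle.dump(d,open(f"{n}{k}.pkl","wb"))
s=sensors.state(); print(s["time"],s["position"],s["ee_rot"],s["wrist_force"])
E
python3 shot.py 1 scene wrist
```

```text
2.05 [0.43805458 0.03749361 0.26497989] [ 6.83678545e-01  7.29783255e-01 -1.92834972e-04 -9.86138236e-05] [ 0.36244719 -0.22371742  0.27438435]
```

View pics/scene1.png

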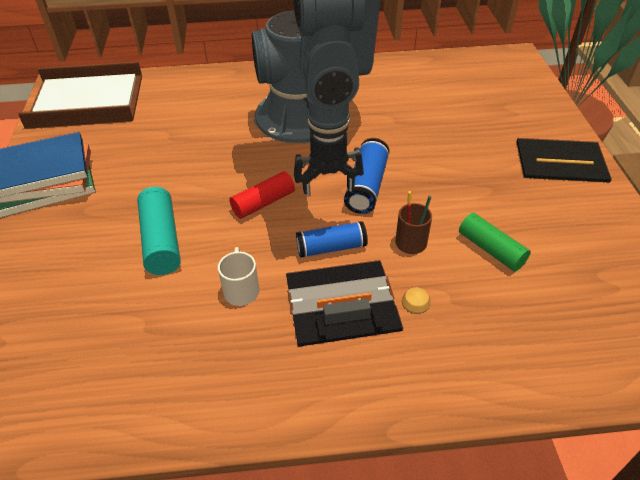

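View pics/wrist1.png

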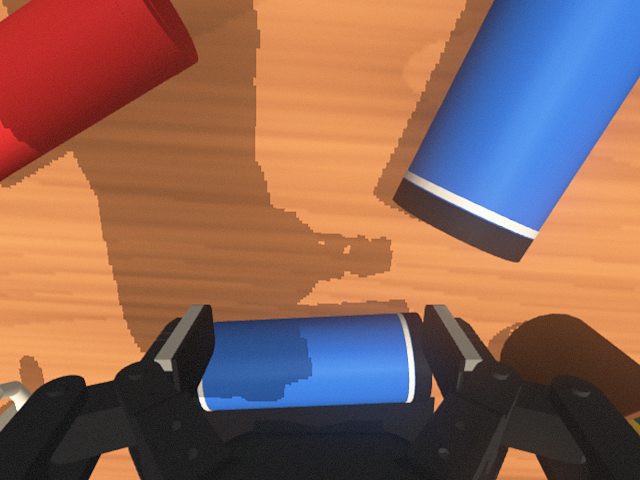

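Run:
```python
from h import *
T=pickle.load(open("top0.pkl","rb"))
for p in [(246,299),(282,309)]:
    for z in(.04,.08): print(p,z,onz(T,*p,z))
W=pickle.load(open("wrist1.pkl","rb"))
from scipy.spatial.transform import Rotation as Ro
M=W["mount"];R=Ro.from_quat([.683678,.729783,-.00019,-.0001]).as_matrix();p=np.array([.43805,.03749,.26498])
def w(u,v,z):
    r=R@M[:3,:3]@np.array([(u-W["cx"])/W["fx"],(v-W["cy"])/W["fy"],1]);c=R@M[:3,3]+p
    return c+r*(z-c[2])/r[2]
for q in[(395,200),(520,262)]:
    for z in(.0,.04): print(q,z,w(*q,z))
# speaker axis check
for q in [(413,358),(205,362)]: print(w(*q,.045))
# pad edges depth: pixel gap
for q in [(210,305),(425,305),(215,345)]: 
    for z in (.09,.105): print(q,(w(*q,z)-p)@R)
```

```text
(246, 299) 0.04 [0.42347334 0.14406637 0.04      ]
(246, 299) 0.08 [0.42460576 0.13947997 0.08      ]
(282, 309) 0.04 [0.40510409 0.07212176 0.04      ]
(282, 309) 0.08 [0.40693372 0.07026607 0.08      ]
(395, 200) 0.0 [0.40601681 0.08540112 0.        ]
(395, 200) 0.04 [0.39771305 0.07618152 0.04      ]
(520, 262) 0.0 [0.44397567 0.1780827  0.        ]
(520, 262) 0.04 [0.42919686 0.15305341 0.04      ]
[0.49481024 0.09930747 0.045     ]
[ 0.50631447 -0.02904982  0.045     ]
(210, 305) [-0.04905848 -0.00081165  0.17498594]
(210, 305) [-0.04405503 -0.00912866  0.15998881]
(425, 305) [ 0.04706984 -0.00093391  0.17497504]
(425, 305) [ 0.0420941  -0.00923822  0.15997905]
(215, 345) [-0.04865154  0.02008171  0.17497724]
(215, 345) [-0.04369033  0.00959574  0.15998102]
```

Call:
step_arm([
  [1,[-5,7,0],[0,0,0]],
  [1,[-5,7,30],[0,0,0]],
  [1,[0,0,30],[0,0,0]],
  [1,[0,0,22],[0,0,0]],
  [1,[0,0,10],[0,0,0]],
])

```text
time: 2.55
position: [0.4529, 0.0282, 0.1719]
ee_rot: [0.684, 0.73, -0.0, -0.0]
wrist_force: [-0.7, -0.8, 0.5]
opening: 1.0
```

```bash
python3 shot.py 2 scene wrist;  python3 - <<'E'
from h import *
d=pickle.load(open("scene2.pkl","rb"))["frame"][100:340,230:430,::-1];cv2.imwrite("pics/s2c.png",cv2.resize(d,None,fx=2.5,fy=2.5))
E
```

```text
2.65 [0.45283813 0.0282759  0.17240807] [ 6.83687148e-01  7.29775072e-01 -3.99183095e-04 -2.61183589e-04] [ 0.0547108  -0.06549455  0.04380882]
```

View pics/s2c.png

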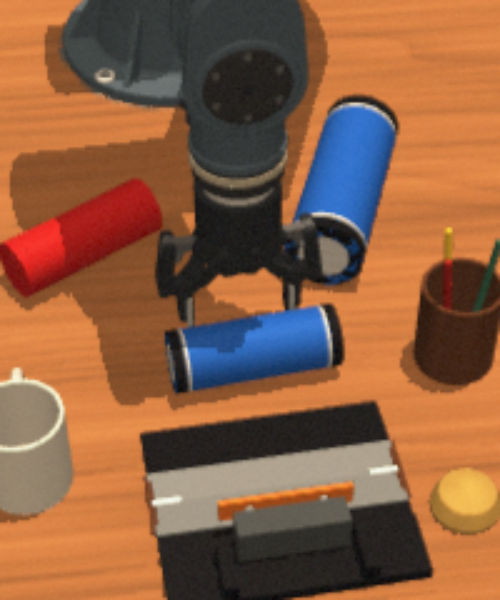

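View pics/wrist2.png

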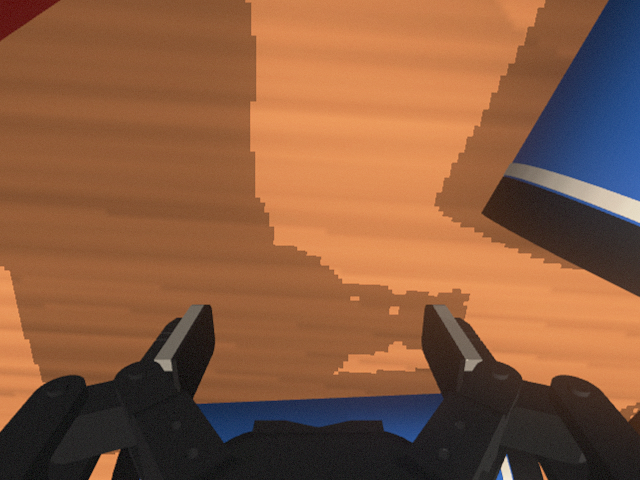

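Call:
step_arm([
  [1,[2,3,0],[0,0,0]],
  [1,[2,3,0],[0,0,0]],
  [1,[0,3,0],[0,0,0]],
  [1,[0,3,0],[0,0,0]],
  [1,[0,2,0],[0,0,0]],
])

```text
time: 3.15
position: [0.4668, 0.0334, 0.1731]
ee_rot: [0.684, 0.73, 0.0, 0.0]
wrist_force: [0.2, 0.6, -0.0]
opening: 0.999
```

Call:
step_arm([
  [1,[0,1.5,0],[0,0,0]],
  [1,[0,1.5,0],[0,0,0]],
  [1,[0,1.5,0],[0,0,0]],
  [1,[0,1.5,0],[0,0,0]],
  [1,[0,1.5,0],[0,0,0]],
])

```text
time: 3.65
position: [0.4739, 0.0338, 0.1727]
ee_rot: [0.684, 0.73, -0.0, -0.0]
wrist_force: [0.5, 0.0, 0.3]
opening: 1.0
```

Call:
step_arm([
  [1,[0,2,0],[0,0,0]],
  [1,[0,2,0],[0,0,0]],
  [1,[0,2,0],[0,0,0]],
  [1,[0,2,0],[0,0,0]],
  [1,[0,2,0],[0,0,0]],
])

```text
time: 4.15
position: [0.4839, 0.0345, 0.1727]
ee_rot: [0.684, 0.73, -0.0, 0.0]
wrist_force: [-0.1, 0.3, -0.6]
opening: 0.996
```

```bash
cat > sp.py <<'E'
# crop scene and report the speaker blue component, local pose estimate
import sys
from rig import sensors, vision
from h import *
k=sys.argv[1]; d=vision.get_image("scene"); pickle.dump(d,open(f"scene{k}.pkl","wb"))
h=cv2.cvtColor(d["frame"],cv2.COLOR_RGB2HSV); m=cv2.inRange(h,(100,110,30),(125,255,255)); m[:,:280]=0;m[:190]=0
n,l,st,ce=cv2.connectedComponentsWithStats(m); i=1+np.argmax(st[1:,4])
o=np.array([.6452,.0389]);y=.0651;C=np.array([[np.cos(y),-np.sin(y)],[np.sin(y),np.cos(y)]])
pts=np.argwhere(l==i)[:,::-1].astype(np.float32)
(_,_),_,_=cv2.minAreaRect(pts)
# upper/lower visible: axis direction through PCA, ends
vx,vy,x0,y0=cv2.fitLine(pts,cv2.DIST_L2,0,.01,.01).ravel()
a=(onz(d,x0-25*vx,y0-25*vy,.031)[:2]-o)@C;b=(onz(d,x0+25*vx,y0+25*vy,.031)[:2]-o)@C
c=(onz(d,*ce[i],.031)[:2]-o)@C
print("blue",st[i],ce[i],"local",c*1e3,"yaw rel",np.arctan2(-(b-a)[0]*np.sign((b-a)[1]),abs((b-a)[1])))
s=sensors.state();print(s["time"],"tcp local",((s["position"][:2]-o)@C)*1e3,s["position"][2],s["wrist_force"])
f=d["frame"][170:350,260:430,::-1];cv2.imwrite(f"pics/sp{k}.png",cv2.resize(f,None,fx=3,fy=3))
E
python3 sp.py 3
```

```text
blue [ 305  227   58   33 1353] [333.781966   243.01182557] local [-118.95477573    7.84644354] yaw rel 0.05396293751159325
4.2 tcp local [-160.88257788    6.06164119] 0.17276314017203956 [1.05008094 0.26101051 0.34649872]
```

View pics/sp3.png

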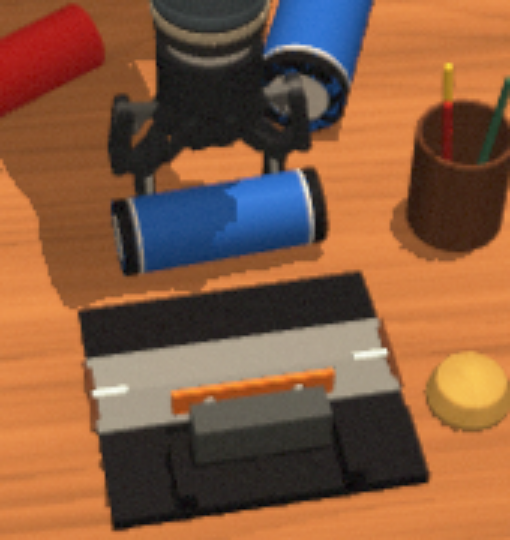

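Call:
step_arm([
  [1,[0,2.5,0],[0,0,0]],
  [1,[0,2.5,0],[0,0,0]],
  [1,[0,2.5,0],[0,0,0]],
  [1,[0,2.5,0],[0,0,0]],
  [1,[0,2.5,0],[0,0,0]],
])

```text
time: 4.7
position: [0.4965, 0.0353, 0.1727]
ee_rot: [0.684, 0.73, -0.0, 0.0]
wrist_force: [0.1, -0.0, -0.0]
opening: 0.999
```

Call:
step_arm([
  [1,[0,2.5,0],[0,0,0]],
  [1,[0,2.5,0],[0,0,0]],
  [1,[0,2.5,0],[0,0,0]],
  [1,[0,2.5,0],[0,0,0]],
  [1,[0,2.5,0],[0,0,0]],
])

```text
time: 5.2
position: [0.5089, 0.0361, 0.1727]
ee_rot: [0.684, 0.73, -0.0, 0.0]
wrist_force: [0.9, -0.0, -0.3]
opening: 1.005
```

Call:
step_arm([
  [1,[0,2.5,0],[0,0,0]],
  [1,[0,2.5,0],[0,0,0]],
  [1,[0,2.5,0],[0,0,0]],
  [1,[0,2.5,0],[0,0,0]],
  [1,[0,2.5,0],[0,0,0]],
])

```text
time: 5.7
position: [0.5214, 0.0369, 0.1727]
ee_rot: [0.684, 0.73, -0.0, -0.0]
wrist_force: [0.2, 0.2, -0.1]
opening: 1.002
```

```bash
python3 sp.py 4
```

```text
blue [ 308  239   60   35 1463] [337.82706767 255.87833219] local [-80.61366145   9.62566058] yaw rel 0.05274246545709417
5.75 tcp local [-123.3060312     6.06894714] 0.17274559267954998 [-0.70329354 -0.15664788 -0.54849615]
```

View pics/sp4.png

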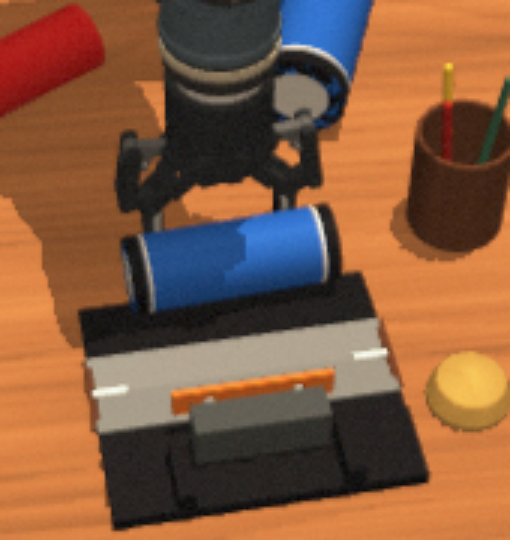

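Call:
step_arm([
  [1,[0,2.5,0],[0,0,0]],
  [1,[0,2.5,0],[0,0,0]],
  [1,[0,2.5,0],[0,0,0]],
  [1,[0,2.5,0],[0,0,0]],
  [1,[0,2.5,0],[0,0,0]],
])

```text
time: 6.25
position: [0.5338, 0.0377, 0.1727]
ee_rot: [0.684, 0.73, -0.0, 0.0]
wrist_force: [-1.3, -0.4, 0.1]
opening: 0.999
```

Call:
step_arm([
  [1,[0,2.5,0],[0,0,0]],
  [1,[0,2.5,0],[0,0,0]],
  [1,[0,2.5,0],[0,0,0]],
  [1,[0,2.5,0],[0,0,0]],
  [1,[0,2.5,0],[0,0,0]],
])

```text
time: 6.75
position: [0.5463, 0.0386, 0.1727]
ee_rot: [0.684, 0.73, -0.0, 0.0]
wrist_force: [-0.1, -0.2, 0.3]
opening: 1.004
```

```bash
python3 sp.py 5
```

```text
blue [ 310  247   61   35 1516] [340.6616095  263.76385224] local [-57.74194349  11.42395449] yaw rel 0.047474603865991914
6.8 tcp local [-98.273019     6.06049411] 0.17274913618459556 [-0.4640549  -0.511025    0.16114059]
```

View pics/sp5.png

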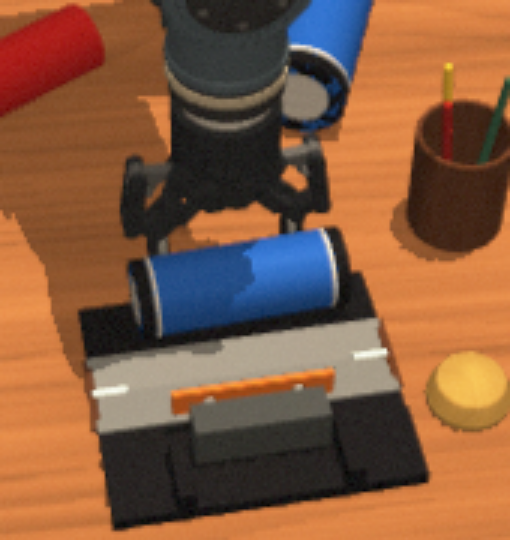

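Call:
step_arm([
  [1,[0,2.5,0],[0,0,0]],
  [1,[0,2.5,0],[0,0,0]],
  [1,[0,2.5,0],[0,0,0]],
  [1,[0,2.5,0],[0,0,0]],
  [1,[0,2.5,0],[0,0,0]],
])

```text
time: 7.3
position: [0.5588, 0.0393, 0.1727]
ee_rot: [0.684, 0.73, -0.0, 0.0]
wrist_force: [-0.8, -1.0, 0.1]
opening: 0.998
```

Call:
step_arm([
  [1,[0,1,0],[0,0,0]],
  [1,[0,1,0],[0,0,0]],
  [1,[0,1,0],[0,0,0]],
  [1,[0,1,0],[0,0,0]],
  [1,[0,1,0],[0,0,0]],
])

```text
time: 7.8
position: [0.5636, 0.0397, 0.1727]
ee_rot: [0.684, 0.73, -0.0, 0.0]
wrist_force: [-0.5, -0.0, 0.7]
opening: 0.997
```

```bash
python3 sp.py 6
```

```text
blue [ 311  252   62   35 1494] [342.59036145 268.80990629] local [-43.35614754  12.79002519] yaw rel 0.039417721146178857
7.85 tcp local [-81.17131843   6.05472204] 0.17276183640699716 [0.4466328  0.48792242 0.32237459]
```

Call:
step_arm([
  [1,[0,1.5,0],[0,0,0]],
  [1,[0,1.5,0],[0,0,0]],
  [1,[0,1,0],[0,0,0]],
  [1,[0,1,0],[0,0,0]],
  [1,[0,1,0],[0,0,0]],
])

```text
time: 8.35
position: [0.5696, 0.0401, 0.1727]
ee_rot: [0.684, 0.73, -0.0, 0.0]
wrist_force: [-1.1, -0.3, 0.8]
opening: 1.002
```

```bash
python3 sp.py 7
```

```text
blue [ 312  254   62   35 1505] [343.19136213 270.86378738] local [-37.6326805   12.95937638] yaw rel 0.04378129340368075
8.4 tcp local [-75.1508758   6.0651284] 0.17270740804107185 [-0.89807665 -0.45676407 -0.25848401]
```

Call:
step_arm([
  [1,[0,1,0],[0,0,0]],
  [1,[0,1,0],[0,0,0]],
  [1,[0,1,0],[0,0,0]],
  [1,[0,0.5,0],[0,0,0]],
  [1,[0,0.5,0],[0,0,0]],
])

```text
time: 8.9
position: [0.5736, 0.0403, 0.1727]
ee_rot: [0.684, 0.73, -0.0, 0.0]
wrist_force: [-1.3, 0.8, -0.1]
opening: 0.996
```

```bash
python3 sp.py 8
```

```text
blue [ 313  255   61   35 1514] [343.56869221 272.        ] local [-34.46546243  13.1451927 ] yaw rel 0.03274137099414136
8.95 tcp local [-71.24407921   6.05492536] 0.17272648168184634 [ 0.11388608  0.34566378 -0.34913961]
```

Now about -32 to -34 mm; creeping over the crest.

Call:
step_arm([
  [1,[0,0.5,0],[0,0,0]],
  [1,[0,0.5,0],[0,0,0]],
  [1,[0,0.5,0],[0,0,0]],
  [1,[0,0.5,0],[0,0,0]],
])

```text
time: 9.35
position: [0.5756, 0.0404, 0.1727]
ee_rot: [0.684, 0.73, -0.0, 0.0]
wrist_force: [-0.7, -0.0, 0.3]
opening: 1.002
```

```bash
python3 sp.py 9
```

```text
blue [ 312  256   63   35 1517] [343.65062624 272.67040211] local [-32.65357908  12.96438414] yaw rel 0.02745177657923855
9.4 tcp local [-69.23546694   6.05005492] 0.17272575686440755 [-0.16896019 -0.24675077  0.27059408]
```

Call:
step_arm([
  [1,[0,0.5,0],[0,0,0]],
  [1,[0,0.5,0],[0,0,0]],
  [1,[0,0.5,0],[0,0,0]],
  [1,[0,0.5,0],[0,0,0]],
])

```text
time: 9.8
position: [0.5777, 0.0406, 0.1727]
ee_rot: [0.684, 0.73, 0.0, 0.0]
wrist_force: [-0.4, 0.8, -0.1]
opening: 0.998
```

```bash
python3 sp.py 10
```

```text
blue [ 313  257   62   35 1522] [343.92641261 273.44940867] local [-30.48658352  13.12667788] yaw rel 0.029429268754691203
9.85 tcp local [-67.22058379   6.06486422] 0.172752718606701 [0.12671405 1.0778169  0.32325268]
```

Call:
step_arm([
  [1,[0,0.5,0],[0,0,0]],
  [1,[0,0.5,0],[0,0,0]],
  [1,[0,0.5,0],[0,0,0]],
  [1,[0,0.5,0],[0,0,0]],
])

```text
time: 10.25
position: [0.5796, 0.0407, 0.1727]
ee_rot: [0.684, 0.73, -0.0, 0.0]
wrist_force: [0.2, -0.8, -0.0]
opening: 0.999
```

```bash
python3 sp.py 11
```

```text
blue [ 316  270   63   29 1326] [348.45927602 284.47737557] local [-0.13014986 16.65651116] yaw rel -0.05170650562603646
10.3 tcp local [-65.26244942   6.07901138] 0.17270391663153387 [ 0.82176555  0.04418793 -0.3057544 ]
```

Call:
step_arm([
  [1,[0,0,0],[0,0,0]],
  [1,[0,0,0],[0,0,0]],
  [1,[0,0,0],[0,0,0]],
  [1,[0,0,0],[0,0,0]],
  [1,[0,0,0],[0,0,0]],
])

```text
time: 10.8
position: [0.5795, 0.0407, 0.1727]
ee_rot: [0.684, 0.73, -0.0, -0.0]
wrist_force: [-0.4, -0.3, -0.0]
opening: 1.0
```

```bash
python3 sp.py 12
```

```text
blue [ 316  269   63   30 1396] [347.74570201 283.69770774] local [-2.38466494 15.6137624 ] yaw rel -0.049066686609192736
10.85 tcp local [-65.39926223   6.08026486] 0.17272930012964305 [-0.07975569 -0.41785313  0.45465946]
```

View pics/sp12.png

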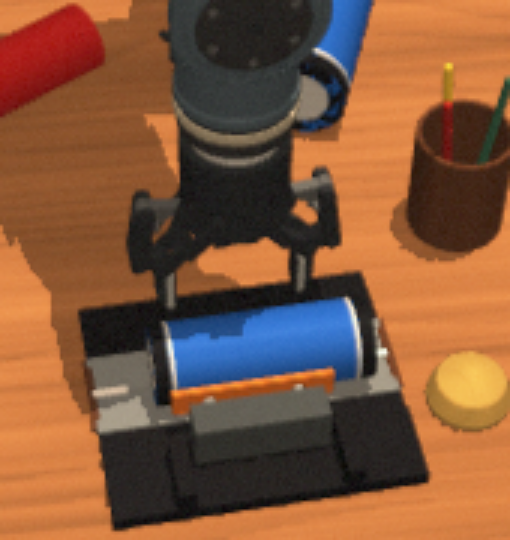

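Call:
step_arm([
  [1,[0,0,0],[0,0,0]],
  [1,[0,0,0],[0,0,0]],
  [1,[0,0,0],[0,0,0]],
  [1,[0,0,0],[0,0,0]],
  [1,[0,0,0],[0,0,0]],
])

```text
time: 11.35
position: [0.5795, 0.0407, 0.1727]
ee_rot: [0.684, 0.73, -0.0, 0.0]
wrist_force: [0.1, -0.6, -0.3]
opening: 1.001
```

```bash
python3 sp.py 13
```

```text
blue [ 316  267   62   32 1475] [347.09898305 282.76135593] local [-5.02349499 14.78510953] yaw rel -0.029735416358614965
11.4 tcp local [-65.39074489   6.08855884] 0.17269313411564255 [-0.21642339  0.75146877 -0.06166509]
```

Call:
step_arm([
  [1,[0,2.5,0],[0,0,0]],
  [1,[0,2.5,0],[0,0,0]],
  [1,[0,2.5,0],[0,0,0]],
  [1,[0,2.5,0],[0,0,0]],
  [1,[0,2.5,0],[0,0,0]],
])

```text
time: 11.9
position: [0.5923, 0.0416, 0.1727]
ee_rot: [0.684, 0.73, -0.0, -0.0]
wrist_force: [0.3, -0.7, -0.6]
opening: 0.997
```

```bash
python3 sp.py 14
```

```text
blue [ 316  268   63   31 1445] [347.2449827  283.06712803] local [-4.18445143 14.92366003] yaw rel -0.03348990823722345
11.95 tcp local [-52.23553364   6.07858401] 0.17269152793181375 [ 0.29532099 -0.10027862  0.10049801]
```

Call:
step_arm([
  [1,[0,1.5,0],[0,0,0]],
  [1,[0,1.5,0],[0,0,0]],
  [1,[0,1.5,0],[0,0,0]],
  [1,[0,1,0],[0,0,0]],
  [1,[0,1,0],[0,0,0]],
])

```text
time: 12.45
position: [0.5986, 0.042, 0.1727]
ee_rot: [0.684, 0.73, -0.0, 0.0]
wrist_force: [-0.6, -0.5, 0.2]
opening: 0.997
```

```bash
python3 sp.py 15
```

```text
blue [ 316  268   62   31 1441] [347.2519084  283.08396947] local [-4.13866327 14.929023  ] yaw rel -0.03096233390973104
12.5 tcp local [-46.17707997   6.09196069] 0.1727279288279982 [-0.56653468  0.56108617 -0.49076812]
```

View pics/sp15.png

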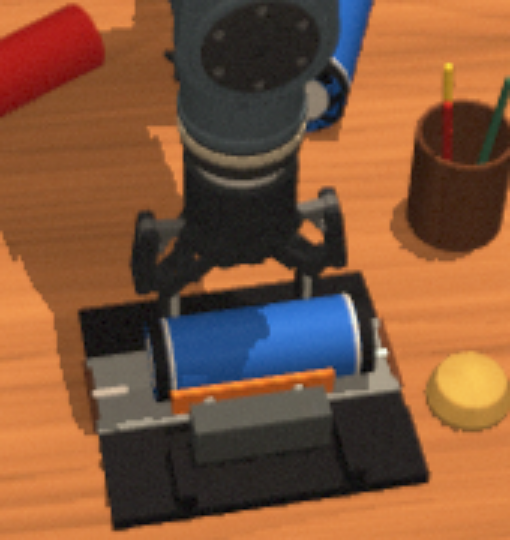

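```bash
cat > bar.py <<'E'
from h import *
def bartop(d):
    h=cv2.cvtColor(d["frame"],cv2.COLOR_RGB2HSV).astype(int); f=d["frame"].astype(float)
    w=np.clip((f[:,:,0]-f[:,:,2]-40)/120,0,1)
    # upper edge subpixel: sum of orange weight per column in band around line from (318,304) to (370,293)
    out=[]
    for u in range(324,366):
        v0=int(round(299+ (344-u)*0.19)); 
        col=f[v0-9:v0+3,u,0]-f[v0-9:v0+3,u,2]
        lo,hi=np.min(col),col.max(); c=(col-lo)/(hi-lo)
        i=np.where(c>.5)[0][0]
        out.append(v0-9+i-1+(.5-c[i-1])/(c[i]-c[i-1]) if i>0 else np.nan)
    return np.nanmedian(np.array(out)-(344-np.arange(324,366))*.15), np.nanpercentile(np.array(out)-(344-np.arange(324,366))*.15,[25,75])
E
python3 - <<'E'
from bar import *
for k in (11,12,13,14,15): print(k,bartop(pickle.load(open(f"scene{k}.pkl","rb"))))
d=pickle.load(open("scene15.pkl","rb"))
o=np.array([.6452,.0389]);y=.0651;C=np.array([[np.cos(y),-np.sin(y)],[np.sin(y),np.cos(y)]])
for p in[(168,352),(353,322)]:
  print((onz(d,p[0]/3+260,p[1]/3+170,.045)[:2]-o)@C)
E
```

```text
11 (np.float64(295.75467571644043), array([295.68862258, 295.81826978]))
12 (np.float64(295.6836112493778), array([295.61990116, 295.76147959]))
13 (np.float64(295.6657743670312), array([295.59739603, 295.72871725]))
14 (np.float64(295.66541835357623), array([295.60872132, 295.74289385]))
15 (np.float64(295.6873110260028), array([295.63280976, 295.75347168]))
[ 0.00632581 -0.05184708]
[0.0028835  0.07667475]
```

Call:
step_arm([
  [1,[0,1,0],[0,0,0]],
  [1,[0,1,0],[0,0,0]],
  [1,[0,1,0],[0,0,0]],
  [1,[0,1,0],[0,0,0]],
  [1,[0,1,0],[0,0,0]],
])

```text
time: 13.0
position: [0.6036, 0.0423, 0.1727]
ee_rot: [0.684, 0.73, -0.0, 0.0]
wrist_force: [-0.6, 0.2, -0.5]
opening: 1.001
```

Call:
step_arm([
  [1,[0,1,0],[0,0,0]],
  [1,[0,1,0],[0,0,0]],
  [1,[0,1,0],[0,0,0]],
  [1,[0,1,0],[0,0,0]],
  [1,[0,1,0],[0,0,0]],
])

```text
time: 13.5
position: [0.6085, 0.0426, 0.1727]
ee_rot: [0.684, 0.73, -0.0, -0.0]
wrist_force: [-1.1, 0.6, -0.2]
opening: 1.0
```

```bash
python3 sp.py 16; python3 -c "
from bar import *
print(bartop(pickle.load(open('scene16.pkl','rb'))))"
```

```text
blue [ 316  268   62   31 1436] [347.26740947 283.15807799] local [-3.94260626 14.92223047] yaw rel -0.028564168632927194
13.55 tcp local [-36.24124226   6.04519203] 0.17268485059270477 [ 1.23206141 -0.07159556  0.44197583]
(np.float64(295.73170995670995), array([295.67866129, 295.81038975]))
```

View pics/sp16.png

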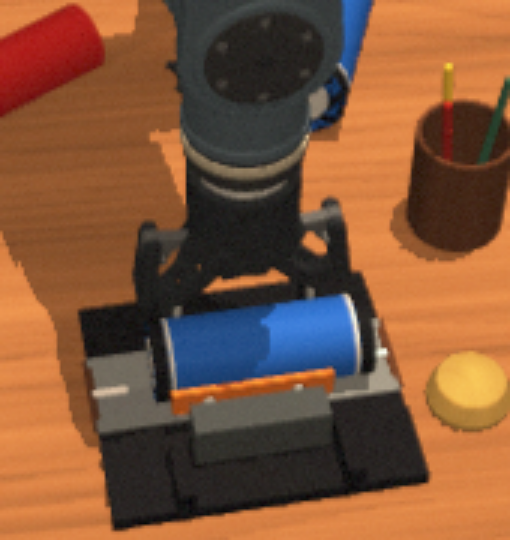

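Call:
step_arm([
  [1,[0,1,0],[0,0,0]],
  [1,[0,1,0],[0,0,0]],
  [1,[0,1,0],[0,0,0]],
  [1,[0,1,0],[0,0,0]],
])

```text
time: 13.95
position: [0.6125, 0.0429, 0.1727]
ee_rot: [0.684, 0.73, -0.0, 0.0]
wrist_force: [-1.7, 0.5, -0.8]
opening: 1.0
```

Call:
step_arm([
  [1,[0,1,0],[0,0,0]],
  [1,[0,1,0],[0,0,0]],
])

```text
time: 14.15
position: [0.6145, 0.043, 0.1727]
ee_rot: [0.684, 0.73, -0.0, 0.0]
wrist_force: [0.4, 0.4, 0.9]
opening: 0.999
```

```bash
python3 sp.py 17; python3 -c "
from bar import *
print(bartop(pickle.load(open('scene17.pkl','rb'))))"
```

```text
blue [ 316  270   63   29 1339] [348.1665422  284.38162808] local [-0.48052888 16.11315352] yaw rel -0.05549742169812302
14.2 tcp local [-30.12898649   6.08117012] 0.17271677978399608 [ 0.09187269  0.47280318 -0.50756546]
(np.float64(295.78230471874167), array([295.72553731, 295.84469866]))
```

View pics/sp17.png

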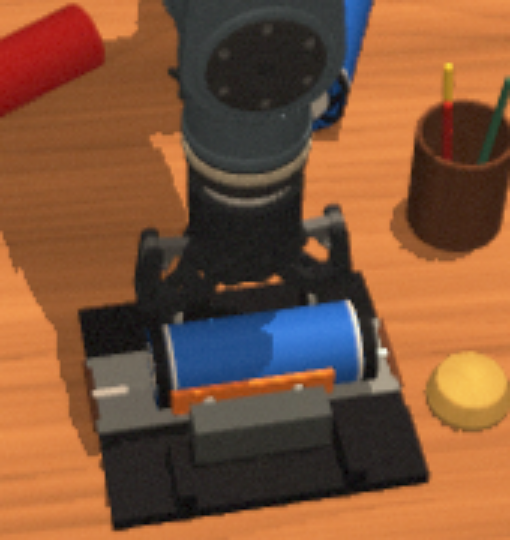

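Call:
step_arm([
  [1,[0,0.8,0],[0,0,0]],
  [1,[0,0.8,0],[0,0,0]],
])

```text
time: 14.4
position: [0.6161, 0.0431, 0.1727]
ee_rot: [0.684, 0.73, -0.0, -0.0]
wrist_force: [-0.2, 0.0, -0.5]
opening: 1.001
```

Call:
step_arm([
  [1,[0,0.7,0],[0,0,0]],
  [1,[0,0.7,0],[0,0,0]],
])

```text
time: 14.6
position: [0.617, 0.0431, 0.1725]
ee_rot: [0.684, 0.73, -0.001, -0.0]
wrist_force: [-4.4, -0.2, 1.0]
opening: 0.999
```

Call:
step_arm([
  [1,[0,0.5,0],[0,0,0]],
  [1,[0,0.5,0],[0,0,0]],
])

```text
time: 14.8
position: [0.6179, 0.0432, 0.1725]
ee_rot: [0.684, 0.73, -0.001, -0.001]
wrist_force: [-6.5, -0.1, 3.5]
opening: 1.002
```

```bash
python3 sp.py 18; python3 -c "
from bar import *
print(bartop(pickle.load(open('scene18.pkl','rb'))))"
```

```text
blue [ 316  271   64   29 1310] [348.54656489 285.1259542 ] local [ 1.5592722  16.49769006] yaw rel -0.06228966303335346
14.85 tcp local [-26.95833777   6.1066354 ] 0.17250323220663594 [-4.86965249  0.63828719  2.57910842]
(np.float64(296.2129937246216), array([296.14370327, 296.28993399]))
```

Call:
step_arm([
  [1,[0,0.5,0],[0,0,0]],
  [1,[0,0.5,0],[0,0,0]],
])

```text
time: 15.05
position: [0.6186, 0.0433, 0.1724]
ee_rot: [0.684, 0.73, -0.001, -0.001]
wrist_force: [-7.2, -0.9, 4.2]
opening: 1.004
```

Call:
step_arm([
  [1,[0,0.5,0],[0,0,0]],
  [1,[0,0.5,0],[0,0,0]],
])

```text
time: 15.25
position: [0.6193, 0.0434, 0.1724]
ee_rot: [0.684, 0.73, -0.001, -0.001]
wrist_force: [-8.9, -0.3, 3.6]
opening: 1.001
```

```bash
python3 sp.py 19; python3 -c "
from bar import *
print(bartop(pickle.load(open('scene19.pkl','rb'))))"
```

```text
blue [ 316  271   64   29 1320] [348.69166667 285.58636364] local [ 2.7864074  16.55322396] yaw rel -0.06536682978732096
15.3 tcp local [-25.50616783   6.12246633] 0.17235945673587183 [-8.44778743 -0.76018102  3.48611575]
(np.float64(296.6923076923077), array([296.62382839, 296.73564869]))
```

Call:
step_arm([
  [1,[0,0.5,0],[0,0,0]],
  [1,[0,0.5,0],[0,0,0]],
])

```text
time: 15.5
position: [0.62, 0.0434, 0.1723]
ee_rot: [0.684, 0.73, -0.001, -0.001]
wrist_force: [-10.0, 0.1, 4.2]
opening: 0.999
```

Call:
step_arm([
  [1,[0,0.4,0],[0,0,0]],
  [1,[0,0.3,0],[0,0,0]],
])

```text
time: 15.7
position: [0.6205, 0.0434, 0.1722]
ee_rot: [0.684, 0.73, -0.002, -0.001]
wrist_force: [-11.1, -1.3, 5.0]
opening: 1.002
```

```bash
python3 sp.py 20; python3 -c "
from bar import *
print(bartop(pickle.load(open('scene20.pkl','rb'))))"
```

```text
blue [ 317  272   63   29 1326] [348.86726998 285.96229261] local [ 3.80761345 16.71394399] yaw rel -0.06577734658292612
15.75 tcp local [-24.31864168   6.123563  ] 0.17222136980990468 [-10.63125487  -0.79039508   4.44589104]
(np.float64(297.08494832041345), array([297.02478014, 297.13543136]))
```

Three estimates put the bar 3.7–4.1 mm in. I'll add a little margin, then hold.

Call:
step_arm([
  [1,[0,0.4,0],[0,0,0]],
  [1,[0,0,0],[0,0,0]],
  [1,[0,0,0],[0,0,0]],
  [1,[0,0,0],[0,0,0]],
  [1,[0,0,0],[0,0,0]],
])

```text
time: 16.25
position: [0.6208, 0.0435, 0.1722]
ee_rot: [0.684, 0.73, -0.002, -0.002]
wrist_force: [-10.1, -0.1, 4.9]
opening: 0.997
```

```bash
python3 sp.py 21; python3 -c "
from bar import *
print(bartop(pickle.load(open('scene21.pkl','rb'))))"
```

```text
blue [ 317  272   63   29 1325] [348.8890566  286.08075472] local [ 4.11713805 16.69677249] yaw rel -0.06536814380153878
16.3 tcp local [-24.05176502   6.14230322] 0.17217506622785192 [-10.57570244  -1.0434469    4.66935759]
(np.float64(297.2034847013113), array([297.16639957, 297.28461427]))
```

Call:
step_arm([
  [1,[0,0,0],[0,0,0]],
  [1,[0,0,0],[0,0,0]],
  [1,[0,0,0],[0,0,0]],
  [1,[0,0,0],[0,0,0]],
])

```text
time: 16.7
position: [0.6208, 0.0434, 0.1722]
ee_rot: [0.684, 0.73, -0.002, -0.002]
wrist_force: [-10.7, -0.4, 4.4]
opening: 1.002
```

View pics/sp21.png

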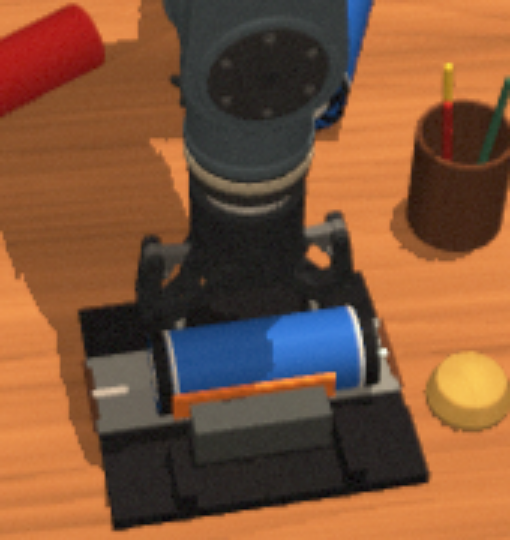

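```bash
python3 -c "
from bar import *
d=pickle.load(open('scene21.pkl','rb'))
R,t=d['R'],d['t']
def pr(X):
    c=R@X+t; return d['fx']*c[0]/c[2]+d['cx'],d['fy']*c[1]/c[2]+d['cy']
a=pr(np.array([.682,.041,.045]));b=pr(np.array([.682+.00998,.041+.00065,.045]));print(a,b, ((b[1]-a[1])+.15*(b[0]-a[0]))/10,'px/mm')
"
```

```text
(np.float64(343.9615895605918), np.float64(295.69342446229666)) (np.float64(344.935898696524), np.float64(299.67620733339055)) 0.4128929241483723 px/mm
```

Recalibrated, the picture gives about 3.6 mm. I'll press 0.8 mm further to be sure and hold again.

Call:
step_arm([
  [1,[0,0.4,0],[0,0,0]],
  [1,[0,0.4,0],[0,0,0]],
  [1,[0,0,0],[0,0,0]],
  [1,[0,0,0],[0,0,0]],
  [1,[0,0,0],[0,0,0]],
])

```text
time: 17.2
position: [0.6214, 0.0435, 0.1722]
ee_rot: [0.684, 0.73, -0.002, -0.002]
wrist_force: [-12.0, -0.4, 5.3]
opening: 0.998
```

```bash
python3 sp.py 22; python3 -c "
from bar import *
print(bartop(pickle.load(open('scene22.pkl','rb'))))"
```

```text
blue [ 317  272   63   29 1328] [348.91716867 286.2560241 ] local [ 4.57341182 16.66305207] yaw rel -0.06534531597707034
17.25 tcp local [-23.45677532   6.14338643] 0.17213259090133848 [-12.14231556  -1.31612093   6.05610086]
(np.float64(297.39576705549666), array([297.34774953, 297.47988698]))
```

Call:
step_arm([
  [1,[0,0,0],[0,0,0]],
  [1,[0,0,0],[0,0,0]],
  [1,[0,0,0],[0,0,0]],
  [1,[0,0,0],[0,0,0]],
])

```text
time: 17.65
position: [0.6214, 0.0435, 0.1722]
ee_rot: [0.684, 0.73, -0.002, -0.002]
wrist_force: [-11.9, -0.6, 5.9]
opening: 1.003
```

Held for about 0.8 s with the bar about 4 mm in. Backing off at 5 mm/s.

Call:
step_arm([
  [1,[0,-0.5,0],[0,0,0]],
  [1,[0,-0.5,0],[0,0,0]],
  [1,[0,-0.5,0],[0,0,0]],
  [1,[0,-0.5,0],[0,0,0]],
  [1,[0,-0.5,0],[0,0,0]],
])

```text
time: 18.15
position: [0.6199, 0.0434, 0.1721]
ee_rot: [0.684, 0.73, -0.001, -0.001]
wrist_force: [-5.5, 0.5, -0.3]
opening: 0.996
```

Call:
step_arm([
  [1,[0,-0.5,0],[0,0,0]],
  [1,[0,-0.5,0],[0,0,0]],
  [1,[0,-0.5,0],[0,0,0]],
  [1,[0,-0.5,0],[0,0,0]],
  [1,[0,-0.5,0],[0,0,0]],
])

```text
time: 18.65
position: [0.6184, 0.0433, 0.1727]
ee_rot: [0.684, 0.73, -0.0, 0.0]
wrist_force: [-4.2, 0.0, 0.1]
opening: 0.999
```

Call:
step_arm([
  [1,[0,-0.5,0],[0,0,0]],
  [1,[0,-0.5,0],[0,0,0]],
  [1,[0,-0.5,0],[0,0,0]],
  [1,[0,-0.5,0],[0,0,0]],
  [1,[0,-0.5,0],[0,0,0]],
])

```text
time: 19.15
position: [0.6163, 0.0431, 0.1731]
ee_rot: [0.684, 0.73, 0.0, 0.001]
wrist_force: [-0.5, -0.8, -0.6]
opening: 0.997
```

```bash
python3 sp.py 23; python3 -c "
from bar import *
print(bartop(pickle.load(open('scene23.pkl','rb'))))"
```

```text
blue [ 316  271   63   28 1307] [348.39938791 284.7061974 ] local [ 0.43365068 16.41685325] yaw rel -0.061445117780695974
19.2 tcp local [-28.60495078   6.04957558] 0.17303838050908504 [-0.59080409  1.04048899 -0.72730511]
(np.float64(295.80157910271544), array([295.73551231, 295.85928072]))
```

Call:
step_arm([
  [1,[0,-0.5,0],[0,0,0]],
  [1,[0,-0.5,0],[0,0,0]],
  [1,[0,-0.5,0],[0,0,0]],
  [1,[0,-0.5,0],[0,0,0]],
  [1,[0,-0.5,0],[0,0,0]],
])

```text
time: 19.7
position: [0.6133, 0.0429, 0.1727]
ee_rot: [0.684, 0.73, -0.0, 0.0]
wrist_force: [0.3, -0.2, -0.3]
opening: 1.0
```

Call:
step_arm([
  [1,[0,-0.6,0],[0,0,0]],
  [1,[0,-0.6,0],[0,0,0]],
  [1,[0,-0.6,0],[0,0,0]],
  [1,[0,-0.6,0],[0,0,0]],
  [1,[0,-0.6,0],[0,0,0]],
])

```text
time: 20.2
position: [0.6103, 0.0427, 0.1727]
ee_rot: [0.684, 0.73, -0.0, 0.0]
wrist_force: [-1.0, 0.5, 0.8]
opening: 1.001
```

Call:
step_arm([
  [1,[0,-0.6,0],[0,0,0]],
  [1,[0,-0.6,0],[0,0,0]],
  [1,[0,-0.6,0],[0,0,0]],
  [1,[0,-0.6,0],[0,0,0]],
  [1,[0,-0.6,0],[0,0,0]],
])

```text
time: 20.7
position: [0.6074, 0.0425, 0.1727]
ee_rot: [0.684, 0.73, 0.0, 0.0]
wrist_force: [-0.4, -0.1, -0.3]
opening: 0.994
```

```bash
python3 sp.py 24
```

```text
blue [ 316  268   62   31 1442] [347.26005548 283.09015257] local [-4.1198321  14.94236624] yaw rel -0.025957709995514076
20.75 tcp local [-37.57277434   6.08225203] 0.1727200339396634 [-0.45790747 -0.091204   -0.3648052 ]
```

Call:
step_arm([
  [1,[0,-0.5,0],[0,0,0]],
  [1,[0,-0.5,0],[0,0,0]],
  [1,[0,-0.5,0],[0,0,0]],
  [1,[0,-0.5,0],[0,0,0]],
  [1,[0,-0.5,0],[0,0,0]],
])

```text
time: 21.25
position: [0.6048, 0.0424, 0.1727]
ee_rot: [0.684, 0.73, -0.0, -0.0]
wrist_force: [0.2, -0.0, 0.2]
opening: 0.998
```

Call:
step_arm([
  [1,[0,-0.5,0],[0,0,0]],
  [1,[0,-0.5,0],[0,0,0]],
  [1,[0,-0.5,0],[0,0,0]],
  [1,[0,-0.5,0],[0,0,0]],
  [1,[0,-0.5,0],[0,0,0]],
])

```text
time: 21.75
position: [0.6024, 0.0422, 0.1727]
ee_rot: [0.684, 0.73, -0.0, 0.0]
wrist_force: [0.2, -0.3, 0.2]
opening: 1.0
```

```bash
python3 sp.py 25
```

```text
blue [ 316  268   62   31 1440] [347.25625    283.07430556] local [-4.16193784 14.94282309] yaw rel -0.028156527184079752
21.8 tcp local [-42.60294988   6.08548436] 0.17272848386921494 [-0.39985656 -0.25076906 -0.91398723]
```

The speaker has settled back at the same spot as its earlier natural rest. I'll withdraw the fingers and check from the top.

Call:
step_arm([
  [1,[0,-5,0],[0,0,0]],
  [1,[0,-15,0],[0,0,0]],
  [1,[0,-20,-10],[0,0,0]],
  [1,[0,-30,-40],[0,0,0]],
  [1,[0,-30,-40],[0,0,0]],
])

```text
time: 22.3
position: [0.5009, 0.0356, 0.2627]
ee_rot: [0.684, 0.73, -0.001, -0.001]
wrist_force: [0.5, 0.2, 0.4]
opening: 0.998
```

Call:
step_arm([
  [1,[0,-30,-45],[0,0,0]],
  [1,[0,-30,-30],[0,0,0]],
  [1,[0,0,0],[0,0,0]],
  [1,[0,0,0],[0,0,0]],
  [1,[0,0,0],[0,0,0]],
])

```text
time: 22.8
position: [0.4453, 0.032, 0.3335]
ee_rot: [0.684, 0.73, -0.0, -0.0]
wrist_force: [0.4, 0.4, -0.2]
opening: 0.998
```

```bash
python3 sp.py 26; python3 shot.py 26 top
python3 - <<'E'
from bar import *
print("bar row",bartop(pickle.load(open('scene26.pkl','rb'))))
d=pickle.load(open("top26.pkl","rb"));f=d["frame"][130:280,215:375,::-1];cv2.imwrite("pics/tc26.png",cv2.resize(f,None,fx=4,fy=4,interpolation=cv2.INTER_CUBIC))
h=cv2.cvtColor(d["frame"],cv2.COLOR_RGB2HSV); m=cv2.inRange(h,(100,110,30),(125,255,255)); m[240:]=0
p=np.argwhere(m)[:,::-1].astype(np.float32);r=cv2.minAreaRect(p);print(r)
o=np.array([.6452,.0389]);y=.0651;C=np.array([[np.cos(y),-np.sin(y)],[np.sin(y),np.cos(y)]])
print((onz(d,*r[0],.031)[:2]-o)@C)
b=cv2.boxPoints(r)
q=[(onz(d,*k,.031)[:2]-o)@C for k in b];print(np.round(np.array(q)*1e3,1))
E
```

```text
blue [ 316  268   62   31 1446] [347.25103734 283.04356846] local [-4.24283033 14.94811065] yaw rel -0.030579506471036164
22.85 tcp local [-199.86428373    6.07538924] 0.33317032491384774 [ 0.18956032  0.44332794 -0.7618642 ]
22.9 [0.44540206 0.03197793 0.33305123] [ 6.83674701e-01  7.29786201e-01 -7.57934775e-04 -6.55697394e-04] [-0.32235762  0.57938197 -0.14556253]
bar row (np.float64(295.6784774538705), array([295.6090457, 295.7465951]))
((305.5271301269531, 206.67892456054688), (61.91049575805664, 80.53560638427734), 87.70938873291016)
[-0.03352484 -0.00687411]
[[ 29.9  74.7]
 [ 29.8 -89.1]
 [-96.7 -88.1]
 [-96.3  74.6]]
```

View pics/tc26.png

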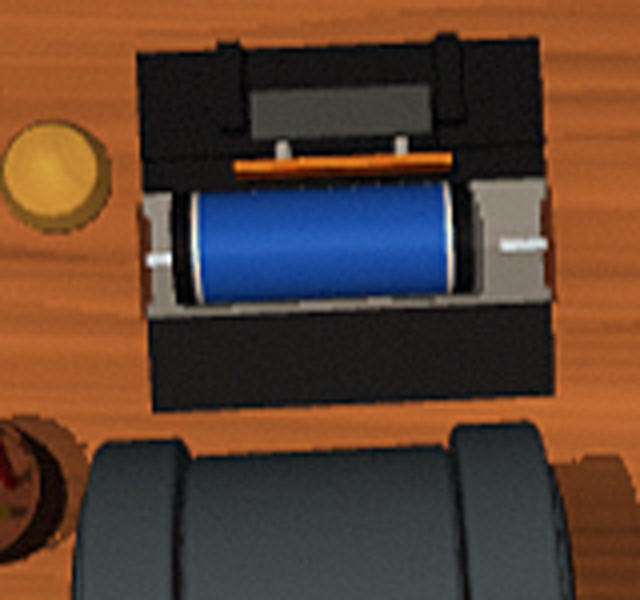

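Run:
```python
from h import *
d=pickle.load(open("top26.pkl","rb"))
h=cv2.cvtColor(d["frame"],cv2.COLOR_RGB2HSV); m=cv2.inRange(h,(105,150,60),(125,255,255)); m[225:]=0;m[:160]=0
n,l,st,ce=cv2.connectedComponentsWithStats(m);i=1+np.argmax(st[1:,4]);p=np.argwhere(l==i)[:,::-1].astype(np.float32);r=cv2.minAreaRect(p);print(r)
o=np.array([.6452,.0389]);y=.0651;C=np.array([[np.cos(y),-np.sin(y)],[np.sin(y),np.cos(y)]])
print("centre mm",((onz(d,*r[0],.031)[:2]-o)@C)*1e3)
q=np.array([(onz(d,*k,.031)[:2]-o)@C for k in cv2.boxPoints(r)]);print(np.round(q*1e3,1))
s=np.array(q);s=s[np.argsort(s[:,1])];a=s[:2].mean(0);b=s[2:].mean(0);print("yaw",-(b-a)[0]/(b-a)[1])
T0=pickle.load(open("top0.pkl","rb"))["frame"].astype(int);df=np.abs(T0-d["frame"].astype(int)).sum(2)
for nm,(x0,y0,x1,y1) in dict(pw=(213,158,244,190),mug=(380,183,430,247),cup=(185,228,228,272)).items(): print(nm,df[y0:y1,x0:x1].mean(), (df[y0:y1,x0:x1]>90).mean())
```

```text
((295.2140197753906, 190.13690185546875), (27.434528350830078, 61.1968994140625), 87.61405944824219)
centre mm [ 1.13767588 12.57151815]
[[ 29.2  74.7]
 [ 29.3 -49.7]
 [-26.9 -49.5]
 [-26.9  74.5]]
yaw 0.00031011085647151794
pw 22.023185483870968 0.0
mug 24.6465625 0.0
cup 15.040697674418604 0.0
```

```bash
python3 -c "
from rig import workorder,sensors
print(workorder.sign_off()); print(sensors.state()['time'])"
```

```text
the job is handed in; nothing more can be done
None
the job is handed in; nothing more can be done
```

I handed the job in at about 23 s. The speaker is resting in the seat and my last checks showed nothing out of place, though the sign-off gave no verdict.

**What I did:** With the open fingers I rolled the small blue speaker slowly up the ramp. After the crest it rolled the last stretch into the seat by itself and settled there. I then pushed it against the bar until the picture showed about 4.0 mm of travel, with the wrist feeling about 12 N, and held that for roughly 0.8 s. An earlier hold of about 0.9 s had read only 3.6 mm, so I pressed a little further. I backed off at 5–6 mm/s until the speaker rested in the seat, then withdrew the arm.

**Last checks (top and scene cameras):**

| Check | Measured |
|---|---|
| Speaker centre from the white marks' line | about +1 mm |
| Speaker centre from the cradle's middle | about 12.6 mm toward +y |
| Axis against the seat | about 0.00 rad |
| Bar edge | back at its starting row (295.68 px), with the speaker about 9 mm short of it |
| Mug, pencil cup, paperweight | top picture unchanged around all three |

**Disagreements:**
- At full press, the TCP position put the bar about 0.9 mm further in than the picture did (4.9 against 4.0 mm). Both are inside the 3 to 6.2 mm limits.
- The scene-view speaker reading was about 4 to 5 mm behind the top view, with 0.03 rad of yaw. The bar hides part of the speaker in that view, so I trusted the top view.

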